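Switch on the guarded bench supply

TASK

Switch on the bench supply at the grey box whose toggle sits under a hinged sheet-metal guard: with a fingertip under its front lip swing the guard all the way up and back until it rests open by itself, push the toggle beneath it fully over towards the hinge, then tip the guard forward again so that it drops shut over the toggle. Work gently and only by pushing; leave the other box's bare toggle as it is, and do not lift or shift any of the loose things around them.

Things in the scene. Friction and masses are not known exactly. Their poses are not given: they have to be found in the camera images.
- supply_box: grey switch box screwed to the bench, 120 (its x) x 100 (its y) x 45 mm high, origin at the centre of its underside, front towards its own -x (to the right and towards the robot). On its deck (45 mm up) stands a toggle, covered by a bare aluminium guard of 3 mm sheet, 60 mm wide, 70 mm long, with front, top and side walls, open below and at the hinge end
- guard (a joint): angle of the guard, rad: 0 shut, 1.55 fully open at its stop. About 70 g, it turns freely: released below about 0.9 it falls shut, above about 1.2 it falls open and stays. Shut, its front face is 76 mm in front of the hinge line (box -x) and its top 92 mm above the bench. Open, it stands behind the toggle and is tipped shut by pushing from behind towards the box's front
- guard_lip (a point): middle of the outer edge of the guard's lip, which flares forward and up at 30 degrees from level, 28 mm long, along the whole top front edge. Turns with the guard: shut it is 99 mm in front of the hinge line and 52 mm above it (104 mm above the bench), open 51 mm behind and 100 mm above it
- guard_hinge (a point): middle of the guard's hinge line, fixed on the box, 45 mm behind the box's centre and 52 mm above the bench; point axes are those of the box, the hinge line runs along y
- toggle (a joint): angle of the toggle under the guard, rad: 0 (off) leans 0.45 to the box's front, 0.9 (on) leans 0.45 towards the hinge. Needs about 2 N at the tip, stays where left. Pivot 5 mm behind the box's centre (40 mm in front of the hinge line), 48 mm above the bench; lever 38 mm long, 7 mm stem, 12 mm thick black round end
- toggle_tip (a point): centre of the toggle's round end (6 mm radius), 32 mm from its pivot; about 77 mm above the bench when off or on
- lamp_box: smaller grey box screwed to the bench with a bare toggle and no guard, 74 x 62 x 40 mm, origin at the centre of its underside; to be left alone
- lamp_toggle_tip (a point): centre of the round end of the small box's bare toggle, about 72 mm above the bench; must stay where it is
- door_knob: loose brass furniture knob, 35 mm across, 37 mm high, origin at the centre of its underside; bystander
- padlock: loose small brass padlock lying flat, 59 x 38 x 13 mm, origin at the centre of its underside; bystander
- big_nut: loose big steel hexagon nut, 35 x 30 x 16 mm, origin at the centre of its underside; bystander

How it is judged:
By the outcome, as a careful person would: the job done as asked, in the order asked, and still so for the second after the job is handed in, with the robot touching nothing.
It also fails if it takes over 58 s, if anything falls off the work surface, if the arm or the gripper's body presses on something with over 40 N, if the wrist force passes 120 N, or if a joint passes its speed limit or range.

ROBOT

A 6-joint arm with a two-finger parallel gripper is mounted at the origin on the work surface; the furniture and walls round the work are solid. World frame = base frame: x ahead of the robot, y to its left, z up, the work surface at z = 0. Lengths are in m, angles in rad, forces in N, time in s.
With the tool pointing down it reaches from about 0.375 to 0.9 m from the base axis. Payload 3.1 kg.
Tool frame: the origin (TCP) lies on the centre line of the jaws, within the pads' length; the fingertips stand 8 mm ahead of it and the grasp point (between the pads) lies 11 mm behind it; z points along the fingers, y is the line along which they close (so a half turn about z gives the same grasp; the last joint's range is limited). The gripper opens to 87 mm and grips with 3 to 60 N. Pads are 19 mm wide; open, the fingers measure 117 mm over their backs; the gripper's body (75 mm by 190 mm) begins 51 mm behind the grasp point.
Start: joints at [-1.353, 0.527, 1.433, -0, 1.181, -0.178], TCP at [0.241, -0.577, 0.192] pointing down, gripper open.
Joint ranges: [-3.08, 3.08], [-0.75, 2.2], [0.22, 2.44], [-1.43, 4.57], [0, 2.65], [-2.85, 2.85]. Speed limits (rad/s): [2.79, 2.79, 3.14, 3.14, 3.14, 3.14].

INTERFACE

Orientations are given as a unit quaternion [x, y, z, w].
In Python, from rig import robot gives the robot as it stands. The module is installed in compiled form; this text tells all that it offers.
- The arm moves only by the tool send_rows, never from a script. Its argument "increments" is one flat list of numbers, 7 for each row, row after row: the turn, a rotation vector about the world's x, y, z in rad, then the shift along the world's x, y, z in cm, then the opening, from 0 (shut) to 1 (fully open). A call has 1 to 20 rows; each row shifts and turns the commanded pose from where the row before left it; what a row does not reach is not made up. A row lasts 1/12 s, in which the tool goes at most 41.7 mm and 7.16 degrees, less where a joint would pass 70% of its speed; a pose out of reach is approached as far as the arm can. A call is refused whole if a number of a shift passes 4.17 or a number of a turn 0.125, either way. A call with a gripper value outside its range is refused whole. The fingers move at their own pace and stop on an object; "newtons" is the grip in N (left out, the last holds). Time passes only in rows, so rows that do not move let the fingers close. It gives the time, the measured TCP pose, the force, the opening and the grip force at its end, in the units of the state.
- robot.get_obs(): the state, without advancing time (a new reading comes with each control period).
- robot.camera(name): name is "scene" or "top" or "wrist"; returns a dict with "image" (420x560x3 uint8, red, green, blue), "range_z" (420x560 float32, m along the optical axis (not along the pixel's ray), 0 where there is no reading), "fx", "fy", "cx", "cy" (pixels), "R" (3x3) and "t" (3): a world point X has camera coordinates R X + t. Camera axes: x right, y down, z forward; pixel columns grow to the right and rows downward; lengths in m; the calibration is good to about 2 mm. A picture is of the moment at which its call begins.
- robot.hand_in(): hands the job in; it is judged then, once.
The state is a dict: "time": time; "q": joint angles; "joint_velocities": joint speeds; "joint_torque": joint torques, N m; "position": TCP position; "tool_rot": TCP orientation; "ft_force": force on the tool from outside, world axes, zero at the start; "moment": the same for the moment, N m; "grip_width": finger opening in m; "grip_force": force on a finger pad.
Only numpy, scipy, OpenCV 4.12 (cv2) and the standard library are available. Lean on these libraries where they do the work, as an engineer would, in place of code of your own. Each camera call takes 0.05 s, during which the arm holds its last target. There are 200 camera calls.

## Working session

There is one attempt and no reset: what is moved stays moved. The work goes in short steps, Python scripts to look and compute and a tool call to move; the robot and the scene stay as the last step left them, time stands still between calls to the robot, and variables do not carry over. Pictures are saved under pics/ and viewed, at most 13 in all, crops included, and the job is handed in when it is done.

Besides the shell and the picture viewer there is one more tool, called after "Request:" as name(argument=value, ...) on one line, values as JSON. send_rows: Moves the arm, as the interface text tells. Its arguments: {"type":"object","properties":{"increments":{"type":"array"},"newtons":{"type":"number"}},"required":["increments"]}

```bash
mkdir -p pics; python3 - <<'E'
from rig import robot
import cv2,numpy as np
for n in("scene","top"):
    c=robot.camera(n); np.savez(n,**{k:c[k] for k in c}); cv2.imwrite(f"pics/{n}0.png",cv2.resize(c["image"][:,:,::-1],(800,600)))
    print(n,c["fx"],c["R"],c["t"])
o=robot.get_obs();print(o)
E
```

```text
scene 461.8430031885321 [[-0.86992605 -0.49316783  0.00376398]
 [-0.27523231  0.47913624 -0.83347204]
 [ 0.40923813 -0.72609501 -0.55254881]] [0.49223863 0.15485891 0.83913488]
top 487.10328105616657 [[ 4.78286375e-02 -9.98855331e-01  6.69952223e-04]
 [-9.74973587e-01 -4.68308664e-02 -2.17332408e-01]
 [ 2.17115008e-01  9.74152721e-03 -9.76097421e-01]] [0.09831087 0.51254216 0.85211105]
{'time': 0.1, 'q': array([-1.35351401e+00,  5.28361377e-01,  1.43375483e+00, -3.08110085e-05,
        1.18139575e+00, -1.78507294e-01]), 'joint_velocities': array([ 2.73009519e-04, -2.36026682e-03, -2.07555720e-03,  6.63018331e-04,
       -2.17189363e-04,  4.04638393e-06]), 'joint_torque': array([-8.22964626e-05, -4.40987277e+01, -1.77150536e+01,  6.34373166e-02,
        5.33975952e-02, -5.00215924e-05]), 'position': array([ 0.24081984, -0.57597616,  0.19118296]), 'tool_rot': array([ 9.80481040e-01,  1.96611317e-01, -3.28480218e-05, -9.59196604e-04]), 'ft_force': array([-0.29421596, -0.57408952, -0.08849037]), 'moment': array([-0.02077407, -0.01392252,  0.0164068 ]), 'grip_force': 0.0, 'grip_width': 0.08706469711625511}
```

View pics/scene0.png

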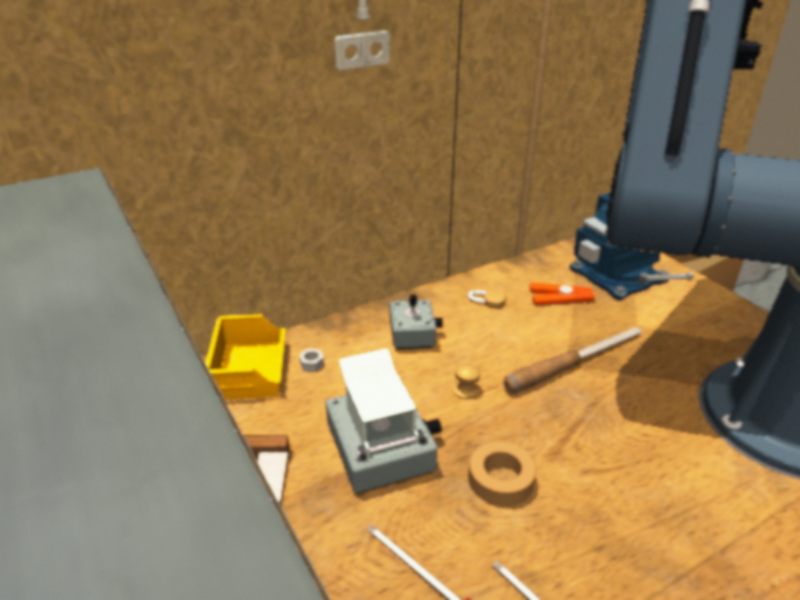

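View pics/top0.png

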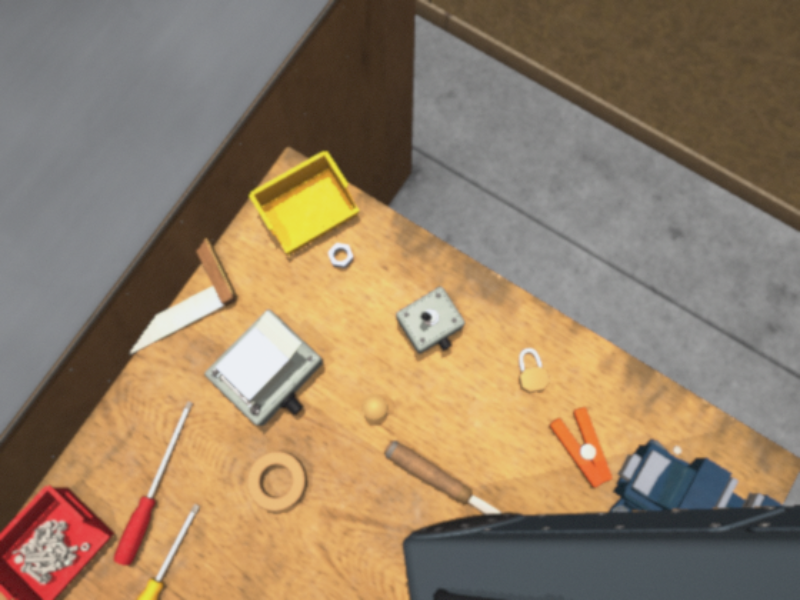

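The scene view shows the guarded box at about (385,430) and the lamp box at (412,322). In the top view they are at (264,368) and (430,320). The tall cabinet is at the left and far side. Next I'll get heights from the depth images.

```bash
cat > h.py <<'E'
import numpy as np,cv2
def cloud(c):
    v,u=np.mgrid[:420,:560]; z=c["range_z"]
    P=np.stack([(u-c["cx"])/c["fx"]*z,(v-c["cy"])/c["fy"]*z,z],-1)
    return (P-c["t"])@c["R"]   # world
E
python3 - <<'E'
from h import *
for n in("top","scene"):
    c=dict(np.load(n+".npz")); W=cloud(c); ok=c["range_z"]>0
    # box: deck points
    u0,v0=(264,368) if n=="top" else (385,430)
    m=np.zeros((420,560),bool); m[int((v0-90)*.7):int((v0+75)*.7),int((u0-75)*.7):int((u0+75)*.7)]=1
    d=m&ok&(abs(W[...,2]-.045)<.006); p=W[d][:,:2].astype(np.float32); r=cv2.minAreaRect(p); print(n,"deck",d.sum(),r,cv2.boxPoints(r).round(3).tolist())
    g=m&ok&(W[...,2]>.085)&(W[...,2]<.13); p=W[g]; r=cv2.minAreaRect(p[:,:2].astype(np.float32)); print("guard",g.sum(),r,p[:,2].max(),cv2.boxPoints(r).round(3).tolist())
    for a,b in((.085,.096),(.097,.102),(.102,.11)):
        q=p[(p[:,2]>a)&(p[:,2]<b)]; print(a,len(q),q.mean(0).round(3) if len(q) else "")
    # other heights
    for nm,pt in dict(cab=(100,150) if n=="top" else (80,300)).items(): print(nm,W[int(pt[1]*.7),int(pt[0]*.7)])
    if n=="top":
        for pt in((340,256),(430,318),(375,410),(533,378),(200,300),(60,300),(240,130),(330,20),(275,480),(300,215),(380,80),(350,100)): print(pt,W[int(pt[1]*.7),int(pt[0]*.7)].round(3))
    im=c["image"][...,::-1]; y,x=int((v0-85)*.7),int((u0-80)*.7)
    cr=cv2.resize(im[y:y+110,x:x+110],(400,400),interpolation=3)
    pic=cr if n=="top" else np.hstack([pic,cr])
cv2.imwrite("pics/crop.png",pic)
E
```

```text
top deck 1307 ((0.4227960407733917, 0.3023422062397003), (0.10392850637435913, 0.11908688396215439), 49.729774475097656) [[0.3440000116825104, 0.3009999990463257], [0.4350000023841858, 0.2240000069141388], [0.5019999742507935, 0.30399999022483826], [0.41100001335144043, 0.3799999952316284]]
guard 1808 ((0.4297539293766022, 0.29892808198928833), (0.060950178653001785, 0.09282223135232925), 49.82157897949219) 0.10853146492658844 [[0.375, 0.3059999942779541], [0.44600000977516174, 0.2460000067949295], [0.48500001430511475, 0.2919999957084656], [0.414000004529953, 0.35199999809265137]]
0.085 1470 [0.422 0.304 0.092]
0.097 170 [0.457 0.276 0.1  ]
0.102 131 [0.462 0.271 0.104]
cab [0.66123236 0.50049912 0.15952249]
(340, 256) [ 0.589  0.22  -0.   ]
(430, 318) [0.492 0.09  0.07 ]
(375, 410) [0.373 0.156 0.039]
(533, 378) [ 0.428 -0.053  0.014]
(200, 300) [0.513 0.404 0.013]
(60, 300) [0.473 0.52  0.16 ]
(240, 130) [0.704 0.338 0.143]
(330, 20) [0.878 0.242 0.122]
(275, 480) [0.278 0.283 0.001]
(300, 215) [0.648 0.279 0.   ]
(380, 80) [ 0.973  0.189 -0.182]
(350, 100) [ 0.892  0.234 -0.111]
scene deck 1876 ((0.4244759678840637, 0.3076390027999878), (0.1003282219171524, 0.12104089558124542), 49.80927658081055) [[0.34599998593330383, 0.30799999833106995], [0.43799999356269836, 0.23000000417232513], [0.503000020980835, 0.3070000112056732], [0.41100001335144043, 0.38499999046325684]]
guard 1721 ((0.4301460385322571, 0.30259814858436584), (0.0606100931763649, 0.09604550898075104), 49.87068176269531) 0.10747807951872848 [[0.37400001287460327, 0.3100000023841858], [0.44699999690055847, 0.24799999594688416], [0.4860000014305115, 0.29499998688697815], [0.4129999876022339, 0.3569999933242798]]
0.085 1321 [0.424 0.31  0.092]
0.097 198 [0.458 0.281 0.099]
0.102 167 [0.463 0.275 0.104]
cab [0.76443054 0.40981512 0.16168146]
```

View pics/crop.png

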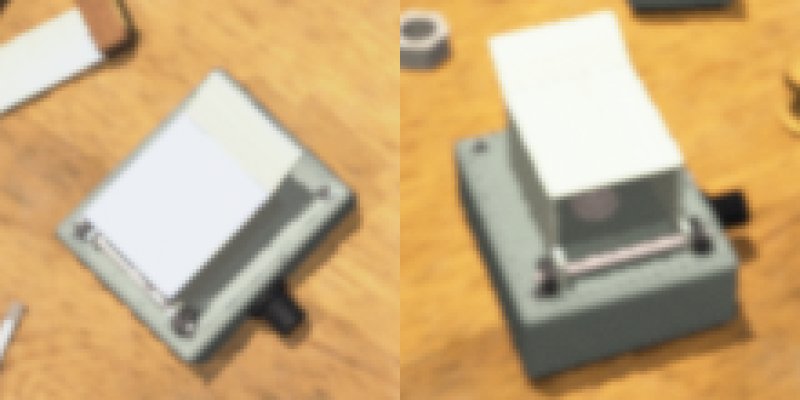

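The crops show the hinge bar at the lower left of the box and the lip at the upper right. The box front direction is f≈(0.764,-0.645) and the hinge is at about (0.390,0.333). The measured lip edge (0.466,0.270, z 0.104) matches the given sizes. Next I raise the arm, close the fingers and swing over.

Request:
send_rows(increments=[0,0,0,0,0,4,0,0,0,0,0,0,4,0,0,0,0,0,0,4,0,0,0,0,0,0,4,0,0,0,0.085,1.16,3.32,0,0,0,0,0.085,1.16,3.32,0,0,0,0,0.085,1.16,3.32,0,0,0,0,0.085,1.16,3.32,0,0,0,0,0.085,1.16,3.32,0,0,0,0,0.085,1.16,3.32,0,0,0,0,0.085,1.16,3.32,0,0,0,0,0.085,1.16,3.32,0,0,0,0,0.085,1.16,3.32,0,0,0,0,0.085,1.16,3.32,0,0,0,0,0.085,1.16,3.32,0,0,0,0,0.085,1.16,3.32,0,0], newtons=10)

```text
time: 1.43
position: [0.3801, -0.1763, 0.3518]
tool_rot: [0.759, 0.652, 0.0, -0.0]
ft_force: [1.2, -0.4, 0.3]
grip_width: 0.001
grip_force: 0.0
```

Request:
send_rows(increments=[0,0,0.085,1.16,3.32,0,0,0,0,0.085,1.16,3.32,0,0,0,0,0.085,1.16,3.32,0,0,0,0,0.085,1.16,3.32,0,0,0,0,0.085,1.16,3.32,0,0,0,0,0.085,1.16,3.32,0,0,0,0,0.085,1.16,3.32,0,0,0,0,0.085,1.16,3.32,0,0,0,0,0.085,1.16,3.32,0,0,0,0,0.085,1.16,3.32,0,0,0,0,0.085,1.16,3.32,0,0,0,0,0.085,1.16,3.32,0,0,0,0,0,0,0,0,0,0,0,0,0,0,0,0])

```text
time: 2.6
position: [0.519, 0.2215, 0.351]
tool_rot: [0.344, 0.939, -0.001, -0.001]
ft_force: [-0.7, 0.3, -1.0]
grip_width: 0.0006
grip_force: 0.0
```

Request:
send_rows(increments=[0.0506,0.06,0,0,0,0,0,0.0506,0.06,0,0,0,0,0,0.0506,0.06,0,0,0,0,0,0.0506,0.06,0,0,0,0,0,0.0506,0.06,0,0,0,0,0,0.0506,0.06,0,0,0,0,0,0.0506,0.06,0,0,0,0,0,0.0506,0.06,0,0,0,0,0,0.0506,0.06,0,0,0,0,0,0.0506,0.06,0,0,0,0,0,0,0,0,0,0,0,0,0,0,0,0,0,0,0])

```text
time: 3.6
position: [0.5194, 0.2185, 0.3509]
tool_rot: [0.321, 0.866, 0.13, -0.36]
ft_force: [0.9, 0.1, 0.5]
grip_width: 0.0004
grip_force: 0.0
```

```bash
cat >> h.py <<'E'
H=np.array([.390,.333,0]);f=np.array([.764,-.645,0]);s=np.array([.645,.764,0])
def hf(p): # mm along f, s from hinge, z above bench
    d=np.asarray(p)-H; return (1e3*np.array([d@f,d@s,p[2]])).round(1)
def state():
    from rig import robot
    from scipy.spatial.transform import Rotation as R
    o=robot.get_obs(); M=R.from_quat(o["tool_rot"]).as_matrix()
    print("t",round(o["time"],2),"q",o["q"].round(2),"tcp f,s,z",hf(o["position"]),"F",o["ft_force"].round(1),"z",M[:,2].round(3),"y",M[:,1].round(3))
    return o
E
python3 -c "
from h import *
state()"
```

```text
t 3.6 q [-0.07  0.59  1.14  0.49  2.04 -0.85] tcp f,s,z [172.7  -4.  350.9] F [0.9 0.1 0.5] z [-0.54   0.456 -0.707] y [ 0.65   0.76  -0.006]
```

Request:
send_rows(increments=[0,0,0,-0.28,0.3,-2.85,0,0,0,0,-0.28,0.3,-2.85,0,0,0,0,-0.28,0.3,-2.85,0,0,0,0,-0.28,0.3,-2.85,0,0,0,0,-0.28,0.3,-2.85,0,0,0,0,-0.28,0.3,-2.85,0,0,0,0,-0.28,0.3,-2.85,0,0,0,0,-0.28,0.3,-2.85,0,0,0,0,0,0,0,0,0,0,0,0,0,0,0])

```text
time: 4.43
position: [0.4961, 0.2445, 0.1247]
tool_rot: [0.319, 0.867, 0.13, -0.36]
ft_force: [-0.0, -0.1, 0.5]
grip_width: 0.0008
grip_force: 0.0
```

```bash
python3 -c "
from h import *
state()
from rig import robot
c=robot.camera('scene')
im=c['image'][120:420,120:420,::-1]; cv2.imwrite('pics/s1.png',cv2.resize(im,(600,600),interpolation=3))"
```

```text
t 4.43 q [-0.03  0.8   1.39  0.46  1.61 -1.03] tcp f,s,z [138.1   0.8 124.7] F [-0.  -0.1  0.5] z [-0.542  0.455 -0.707] y [ 0.647  0.763 -0.005]
```

View pics/s1.png

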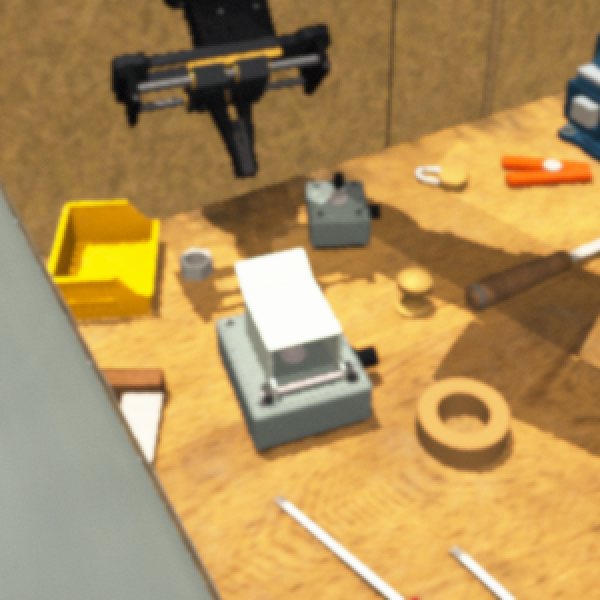

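The fingertip shows at crop pixel (243,172) and the lip edge at (272,258). The fingertip looks higher than I expected, so I'll check it by projection and depth.

```bash
python3 - <<'E'
from h import *
from rig import robot
o=state(); c=robot.camera("scene"); W=cloud(c)
from scipy.spatial.transform import Rotation as R
M=R.from_quat(o["tool_rot"]).as_matrix()
def pr(X): p=c["R"]@X+c["t"]; return np.array([c["fx"]*p[0]/p[2]+c["cx"],c["fy"]*p[1]/p[2]+c["cy"]])
tip=o["position"]+.008*M[:,2]
for n,X in(("tip",tip),("tcp",o["position"]),("lip",H+.099*f+[0,0,.104])): print(n,hf(X),((pr(X)-120)*2).round())
for u,v in((245,165),(243,172),(240,150),(272,258),(225,85)): print((u,v),hf(W[120+v//2,120+u//2]))
cv2.imwrite("pics/s2.png",cv2.resize(c["image"][120:320,170:330,::-1],(480,600)))
E
```

```text
t 4.48 q [-0.03  0.8   1.39  0.46  1.61 -1.03] tcp f,s,z [139.2   1.6 125.7] F [0.1 0.9 1.3] z [-0.539  0.455 -0.709] y [ 0.647  0.763 -0.002]
tip [133.5   1.6 120.1] [256. 217.]
tcp [139.2   1.6 125.7] [254. 208.]
lip [ 99.   0. 104.] [270. 255.]
(245, 165) [159.2   2.9 158.8]
(243, 172) [153.4   6.5 155. ]
(240, 150) [169.1   3.2 167.2]
(272, 258) [ 92.6   0.3 105.4]
(225, 85) [193.    7.9 220.2]
```

View pics/s2.png

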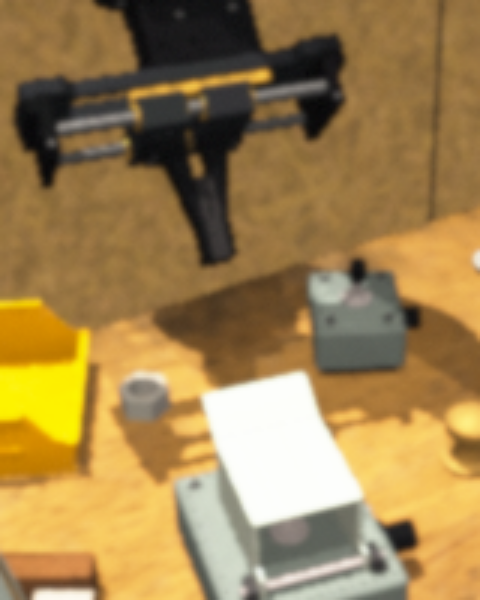

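```bash
python3 - <<'E'
from h import *
from rig import robot
c=robot.camera("scene"); W=cloud(c); D=np.array([-.54,.456,-.709]);
from rig import robot
p=robot.get_obs()["position"]
for n in("scene","top"):
    c=robot.camera(n); W=cloud(c); q=(W-p); a=q@D; r=np.linalg.norm(q-a[...,None]*D,axis=-1)
    m=(c["range_z"]>0)&(r<.03)&(a>-.12)&(a<.03)&(W[...,2]>.06)
    print(n,m.sum(),np.histogram(a[m],bins=np.arange(-.12,.031,.01)))
    k=m&(a>-.05)
    for b in W[k][:400:40]: print(hf(b))
E
```

```text
scene 895 (array([ 30, 143, 177,  97, 110,  98,  82,  71,  87,   0,   0,   0,   0,
         0,   0]), array([-1.20000000e-01, -1.10000000e-01, -1.00000000e-01, -9.00000000e-02,
       -8.00000000e-02, -7.00000000e-02, -6.00000000e-02, -5.00000000e-02,
       -4.00000000e-02, -3.00000000e-02, -2.00000000e-02, -1.00000000e-02,
       -5.55111512e-17,  1.00000000e-02,  2.00000000e-02,  3.00000000e-02]))
[164.9  -2.9 170.4]
[164.4   4.7 164.3]
[161.1   4.  159.9]
[157.5   3.5 155.9]
top 0 (array([0, 0, 0, 0, 0, 0, 0, 0, 0, 0, 0, 0, 0, 0, 0]), array([-1.20000000e-01, -1.10000000e-01, -1.00000000e-01, -9.00000000e-02,
       -8.00000000e-02, -7.00000000e-02, -6.00000000e-02, -5.00000000e-02,
       -4.00000000e-02, -3.00000000e-02, -2.00000000e-02, -1.00000000e-02,
       -5.55111512e-17,  1.00000000e-02,  2.00000000e-02,  3.00000000e-02]))
```

The picture and depth both put the closed fingertip at f≈160, z≈147. That is about 38 mm short of the reported TCP along the tool axis, so I'll use the camera. The first half of the approach goes in next, then a re-measure.

Request:
send_rows(increments=[0,0,0,0,0,-1.2,0,0,0,0,-0.68,0.57,-0.78,0,0,0,0,-0.68,0.57,-0.78,0,0,0,0,-0.68,0.57,-0.78,0,0,0,0,-0.68,0.57,-0.78,0,0,0,0,0,0,0,0,0,0,0,0,0,0,0])

```text
time: 5.27
position: [0.4684, 0.2676, 0.0803]
tool_rot: [0.319, 0.867, 0.13, -0.361]
ft_force: [1.1, 0.1, 0.6]
grip_width: -0.0001
grip_force: 0.0
```

```bash
cat >> h.py <<'E'
def tipcam(name="scene",rad=.025,plot=None,ext=.03):
    from rig import robot
    from scipy.spatial.transform import Rotation as R
    o=state(); D=R.from_quat(o["tool_rot"]).as_matrix()[:,2]
    c=robot.camera(name); W=cloud(c); q=W-o["position"]; a=q@D; r=np.linalg.norm(q-a[...,None]*D,axis=-1)
    dark=c["image"].max(-1)<75
    m=(c["range_z"]>0)&(r<rad)&(a>-.08)&(a<ext)&dark
    e=np.sort(a[m])[-8:] if m.sum() else []
    near=m&(a>np.percentile(a[m],85)) if m.sum() else m
    print("finger pts",m.sum(),"end a mm",(1e3*np.array(e)).round(),"near end",hf(W[near].mean(0)) if near.any() else "")
    if plot: cv2.imwrite(plot,cv2.resize(c["image"][120:320,170:330,::-1],(480,600)))
    return c,W,o
E
python3 -c "
from h import *
tipcam(plot='pics/s3.png')"
```

```text
t 5.27 q [ 0.01  0.84  1.47  0.48  1.49 -1.06] tcp f,s,z [102.1   0.6  80.3] F [1.1 0.1 0.6] z [-0.542  0.455 -0.706] y [ 0.647  0.763 -0.005]
finger pts 423 end a mm [-31. -31. -31. -31. -31. -31. -31. -31.] near end [120.4   2.9 111.3]
```

View pics/s3.png

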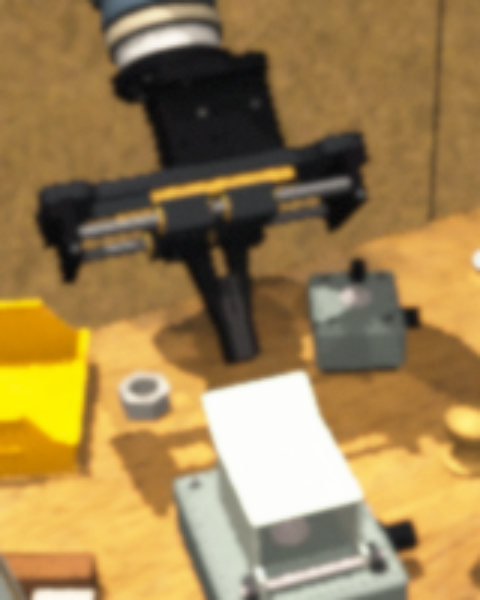

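The fingertip is now just in front of the lip at crop pixel (240,355), with no contact. Measured and planned positions agree at f=124, z=102, so I insert the rest of the way and compute the lift arc.

Request:
send_rows(increments=[0,0,0,-0.65,0.55,-0.73,0,0,0,0,-0.65,0.55,-0.73,0,0,0,0,-0.65,0.55,-0.73,0,0,0,0,-0.65,0.55,-0.73,0,0,0,0,0,0,0,0,0,0,0,0,0,0,0])

```text
time: 5.82
position: [0.4426, 0.2894, 0.0512]
tool_rot: [0.319, 0.867, 0.13, -0.36]
ft_force: [-0.2, -0.4, -0.5]
grip_width: 0.0003
grip_force: 0.0
```

```bash
python3 - <<'E'
from h import *
o=state(); D=np.array([-.707,-.707]); t=hf(o["position"]); P=np.array([t[0],t[2]])-31*D+9.5*np.array([-.707,.707]); print("P",P)
def L(th,l):
    b=np.array([74.75,38])+l*np.array([.866,.5]); c,s_=np.cos(th),np.sin(th); return np.array([c*b[0]-s_*b[1],s_*b[0]+c*b[1]+52])
last=P
for k,th in enumerate(np.linspace(.26,1.4,9)):
    p=L(th,14+7*(th-.26)/1.14); d=p-last; last=p
    w=f*d[0]/10; print(round(th,2),"P",p.round(1),"d cm xyz",w[:2].round(2),round(d[1]/10,2))
E
```

```text
t 5.82 q [ 0.04  0.87  1.53  0.5   1.4  -1.08] tcp f,s,z [68.3  0.6 51.2] F [-0.2 -0.4 -0.5] z [-0.542  0.455 -0.706] y [ 0.647  0.763 -0.005]
P [83.5005 79.8335]
0.26 P [ 72.4 117.8] d cm xyz [-0.85  0.72] 3.8
0.4 P [ 62.8 128.1] d cm xyz [-0.73  0.62] 1.03
0.54 P [ 51.8 137.1] d cm xyz [-0.84  0.71] 0.89
0.69 P [ 39.5 144.4] d cm xyz [-0.94  0.79] 0.73
0.83 P [ 26.2 149.9] d cm xyz [-1.02  0.86] 0.55
0.97 P [ 12.1 153.5] d cm xyz [-1.08  0.91] 0.36
1.12 P [ -2.5 155.1] d cm xyz [-1.12  0.94] 0.16
1.26 P [-17.3 154.5] d cm xyz [-1.13  0.95] -0.05
1.4 P [-32.  151.8] d cm xyz [-1.12  0.95] -0.27
```

Request:
send_rows(increments=[0,0,0,0,0,0.8,0,0,0,0,0,0,0.8,0,0,0,0,-0.28,0.24,0.73,0,0,0,0,-0.28,0.24,0.73,0,0,0,0,-0.28,0.24,0.73,0,0,0,0,-0.37,0.31,0.52,0,0,0,0,-0.37,0.31,0.52,0,0,0,0,-0.42,0.35,0.45,0,0,0,0,-0.42,0.35,0.45,0,0,0,0,0,0,0,0,0,0,0,0,0,0,0])

```text
time: 6.73
position: [0.4192, 0.3096, 0.1092]
tool_rot: [0.319, 0.867, 0.13, -0.359]
ft_force: [0.8, 0.0, -0.3]
grip_width: 0.0005
grip_force: 0.1
```

```bash
python3 -c "
from h import *
tipcam(plot='pics/s4.png')"
```

```text
t 6.73 q [ 0.08  0.76  1.57  0.52  1.45 -1.03] tcp f,s,z [ 37.4   0.9 109.2] F [ 0.8  0.  -0.3] z [-0.54   0.455 -0.708] y [ 0.647  0.763 -0.004]
finger pts 350 end a mm [-46. -46. -46. -45. -45. -45. -45. -45.] near end [ 64.7   3.1 150. ]
```

View pics/s4.png

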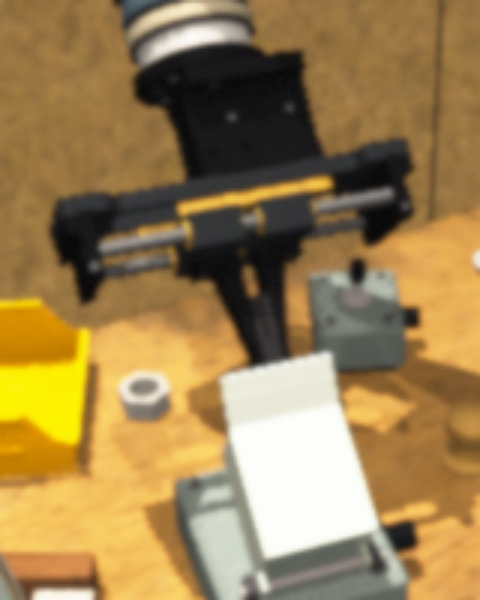

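The guard is riding up on the fingertip, at about 0.5 rad with its lip edge at (280,365). I continue along the arc.

Request:
send_rows(increments=[0,0,0,-0.47,0.4,0.36,0,0,0,0,-0.47,0.4,0.36,0,0,0,0,-0.51,0.43,0.28,0,0,0,0,-0.51,0.43,0.28,0,0,0,0,-0.54,0.46,0.18,0,0,0,0,-0.54,0.46,0.18,0,0,0,0,-0.37,0.31,0.06,0,0,0,0,-0.37,0.31,0.06,0,0,0,0,-0.37,0.31,0.06,0,0,0,0,-0.38,0.32,-0.02,0,0,0,0,-0.38,0.32,-0.02,0,0,0,0,-0.38,0.32,-0.02,0,0,0,0,-0.37,0.32,-0.09,0,0,0,0,-0.37,0.32,-0.09,0,0,0,0,-0.37,0.32,-0.09,0,0,0,0,0,0,0,0,0,0,0,0,0,0,0])

```text
time: 8.2
position: [0.3553, 0.3638, 0.1238]
tool_rot: [0.319, 0.867, 0.13, -0.36]
ft_force: [-0.2, 0.5, 0.3]
grip_width: -0.0
grip_force: 0.0
```

```bash
python3 - <<'E'
from h import *
c,W,o=tipcam(plot='pics/s5.png')
br=(c["image"].min(-1)>110)&(c["range_z"]>0); F=(W-H)@f*1e3; S=(W-H)@s*1e3; Z=W[...,2]*1e3
m=br&(abs(S)<32)&(F<60)&(F>-90)&(Z>100)
print(m.sum(),[ (z,F[m&(abs(Z-z)<4)].mean().round(1)) for z in range(100,160,8) if (m&(abs(Z-z)<4)).any()])
E
```

```text
t 8.2 q [ 0.18  0.7   1.68  0.59  1.37 -0.99] tcp f,s,z [-46.4   1.1 123.8] F [-0.2  0.5  0.3] z [-0.541  0.455 -0.707] y [ 0.647  0.762 -0.004]
finger pts 579 end a mm [-33. -33. -32. -32. -32. -32. -32. -32.] near end [-27.6   3.4 155.8]
1288 [(100, np.float64(-40.2)), (108, np.float64(-40.0)), (116, np.float64(-39.9)), (124, np.float64(-28.6)), (132, np.float64(-19.1)), (140, np.float64(-44.8)), (148, np.float64(-50.4)), (156, np.float64(-51.3))]
```

View pics/s5.png

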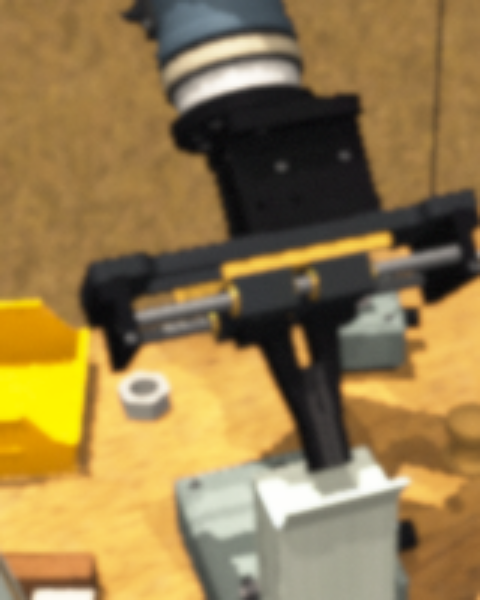

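The picture and depth show the guard standing open, with its top plate at f≈-40 and lip edge at (-51,152), as specified for open. I back off and drop in front of the toggle.

Request:
send_rows(increments=[0,0,0,0.59,-0.5,0.7,0,0,0,0,0.59,-0.5,0.7,0,0,0,0,0.59,-0.5,0.7,0,0,0,0,0.59,-0.5,0.7,0,0,0,0,0.81,-0.685,-0.31,0,0,0,0,0.81,-0.685,-0.31,0,0,0,0,0.81,-0.685,-0.31,0,0,0,0,0.81,-0.685,-0.31,0,0,0,0,0.81,-0.685,-0.31,0,0,0,0,0.81,-0.685,-0.31,0,0,0,0,0.81,-0.685,-0.31,0,0,0,0,0.81,-0.685,-0.31,0,0,0,0,0,0,0,0])

```text
time: 9.33
position: [0.4462, 0.2874, 0.1259]
tool_rot: [0.32, 0.867, 0.131, -0.359]
ft_force: [0.1, 0.1, -0.5]
grip_width: 0.0003
grip_force: 0.0
```

```bash
python3 - <<'E'
from h import *
from rig import robot
for n in("scene","top"):
    c,W,o=tipcam(n)
    F=(W-H)@f*1e3; S=(W-H)@s*1e3; Z=W[...,2]*1e3
    m=(c["range_z"]>0)&(abs(S)<28)&(F<75)&(F>8)&(Z>68)&(Z<90); print(n,"toggle",m.sum(),hf(W[m].mean(0)) if m.any() else "")
    g=(c["range_z"]>0)&(abs(S)<32)&(F<-20)&(F>-90)&(Z>100)&(Z<165); print("guard min f",g.sum(),F[g].min() if g.any() else "")
    if n=="top": cv2.imwrite("pics/t1.png",cv2.resize(c["image"][200:330,120:280,::-1],(640,520)))
E
```

```text
t 9.33 q [ 0.04  0.76  1.51  0.5   1.52 -1.02] tcp f,s,z [ 72.3   1.4 125.9] F [ 0.1  0.1 -0.5] z [-0.539  0.456 -0.708] y [ 0.649  0.761 -0.003]
finger pts 463 end a mm [-31. -31. -31. -31. -31. -31. -31. -30.] near end [ 90.2   2.8 155.5]
scene toggle 6 [51.4  3.6 83.5]
guard min f 998 -53.96151900013136
t 9.38 q [ 0.04  0.75  1.51  0.5   1.52 -1.02] tcp f,s,z [ 70.9   1.2 126.5] F [-0.1  0.4  0. ] z [-0.54   0.456 -0.707] y [ 0.648  0.761 -0.004]
finger pts 0 end a mm [] near end 
top toggle 0 
guard min f 0
```

View pics/t1.png

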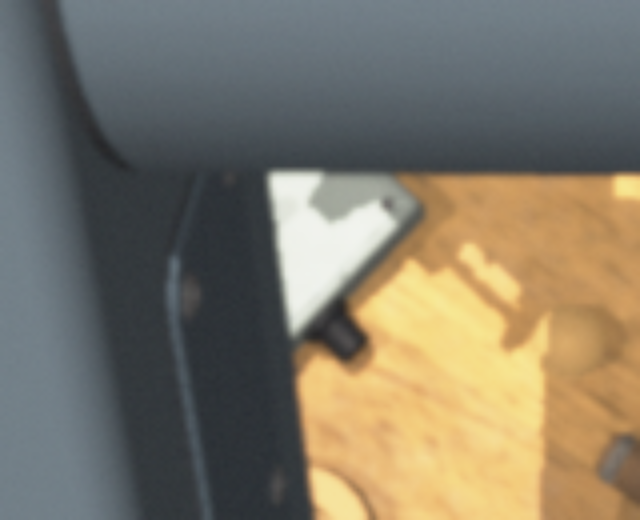

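The top view is blocked by the arm. Scene depth shows the toggle's round end near f=51, z=83 at its top, as expected for off, and the guard still open. I go down and push.

Request:
send_rows(increments=[0,0,0,0,0,-0.97,0,0,0,0,0,0,-0.97,0,0,0,0,0,0,-0.97,0,0,0,0,0,0,-0.97,0,0,0,0,0,0,-0.97,0,0,0,0,0,0,-0.97,0,0,0,0,0,0,-0.97,0,0,0,0,0,0,-0.97,0,0,0,0,-0.38,0.32,0,0,0,0,0,-0.38,0.32,0,0,0,0,0,-0.38,0.32,0,0,0,0,0,-0.38,0.32,0,0,0,0,0,-0.38,0.32,0,0,0,0,0,0,0,0,0])

```text
time: 10.6
position: [0.4238, 0.3056, 0.0501]
tool_rot: [0.319, 0.867, 0.13, -0.36]
ft_force: [0.3, 0.8, 0.2]
grip_width: 0.0005
grip_force: 0.0
```

Request:
send_rows(increments=[0,0,0,-0.23,0.19,0,0,0,0,0,-0.23,0.19,0,0,0,0,0,-0.23,0.19,0,0,0,0,0,-0.23,0.19,0,0])

```text
time: 10.93
position: [0.4167, 0.3124, 0.0495]
tool_rot: [0.32, 0.867, 0.131, -0.359]
ft_force: [2.1, -1.3, 1.3]
grip_width: 0.0008
grip_force: 1.2
```

Request:
send_rows(increments=[0,0,0,-0.23,0.19,0,0,0,0,0,-0.23,0.19,0,0,0,0,0,-0.23,0.19,0,0,0,0,0,-0.23,0.19,0,0])

```text
time: 11.27
position: [0.4065, 0.3205, 0.0497]
tool_rot: [0.319, 0.867, 0.131, -0.36]
ft_force: [2.6, -0.4, 1.7]
grip_width: 0.0006
grip_force: 1.2
```

```bash
python3 -c "
from h import *
tipcam()"
```

```text
t 11.27 q [ 0.09  0.85  1.61  0.55  1.33 -1.08] tcp f,s,z [20.7  1.1 49.7] F [ 2.6 -0.4  1.7] z [-0.54   0.456 -0.707] y [ 0.648  0.762 -0.003]
finger pts 328 end a mm [-49. -48. -48. -48. -48. -48. -48. -47.] near end [50.1  3.4 91.7]
```

Request:
send_rows(increments=[0,0,0,-0.19,0.16,0,0,0,0,0,-0.19,0.16,0,0,0,0,0,0,0,0,0])

```text
time: 11.57
position: [0.4026, 0.3234, 0.0492]
tool_rot: [0.319, 0.867, 0.13, -0.359]
ft_force: [1.5, -0.5, 0.5]
grip_width: 0.0005
grip_force: 0.7
```

Request:
send_rows(increments=[0,0,0,-0.11,0.1,0,0,0,0,0,0,0,0,0])

```text
time: 11.73
position: [0.4025, 0.3238, 0.0491]
tool_rot: [0.319, 0.868, 0.13, -0.358]
ft_force: [2.4, -2.8, 0.9]
grip_width: 0.0003
grip_force: 2.0
```

```bash
python3 -c "
from h import *
state()"
```

```text
t 11.73 q [ 0.1   0.85  1.62  0.55  1.32 -1.08] tcp f,s,z [15.5  1.  49.1] F [ 2.4 -2.8  0.9] z [-0.539  0.455 -0.709] y [ 0.647  0.762 -0.003]
```

Request:
send_rows(increments=[0,0,0,-0.15,0.13,0,0,0,0,0,0,0,0,0])

```text
time: 11.9
position: [0.4024, 0.3241, 0.0489]
tool_rot: [0.319, 0.868, 0.13, -0.357]
ft_force: [5.5, -6.2, 1.9]
grip_width: 0.0002
grip_force: 4.4
```

The toggle is at its stop: 8 N with no more travel. I retreat forward, lift clear and bring the tool upright.

Request:
send_rows(increments=[0,0,0,0.57,-0.48,0,0,0,0,0,0.57,-0.48,0,0,0,0,0,0.57,-0.48,0,0,0,0,0,0.57,-0.48,0,0,0,0,0,0,0,2.5,0,0,0,0,0,0,2.5,0,0,0,0,0,0,2.5,0,0,0,0,0,0,2.5,0,0,0,0,0,0,2.5,0,0,0,0,0,0,2.5,0,0,0,0,0,0,0,0])

```text
time: 12.82
position: [0.425, 0.3067, 0.2035]
tool_rot: [0.318, 0.868, 0.132, -0.357]
ft_force: [1.3, 0.1, 0.1]
grip_width: 0.0003
grip_force: 0.0
```

Request:
send_rows(increments=[-0.0506,-0.06,0,0,0,0,0,-0.0506,-0.06,0,0,0,0,0,-0.0506,-0.06,0,0,0,0,0,-0.0506,-0.06,0,0,0,0,0,-0.0506,-0.06,0,0,0,0,0,-0.0506,-0.06,0,0,0,0,0,-0.0506,-0.06,0,0,0,0,0,-0.0506,-0.06,0,0,0,0,0,-0.0506,-0.06,0,0,0,0,0,-0.0506,-0.06,0,0,0,0,0,0,0,0,0,0,0,0])

```text
time: 13.73
position: [0.4197, 0.3073, 0.199]
tool_rot: [0.344, 0.939, -0.001, -0.001]
ft_force: [-0.5, 0.7, -0.2]
grip_width: 0.0002
grip_force: 0.0
```

```bash
python3 - <<'E'
from h import *
c,W,o=tipcam()
F=(W-H)@f*1e3; S=(W-H)@s*1e3; Z=W[...,2]*1e3
m=(c["range_z"]>0)&(abs(S)<28)&(F<75)&(F>8)&(Z>60)&(Z<90); print("toggle",m.sum(),W[m].size and hf(W[m].mean(0)))
im=c["image"][120:320,170:330,::-1]
a=cv2.resize(im,(480,600))
w=robot=None
from rig import robot
w=robot.camera("wrist"); np.savez("wrist",**w); b=cv2.resize(w["image"][:,:,::-1],(320,240)); b=cv2.copyMakeBorder(b,0,360,0,0,0)
cv2.imwrite("pics/s6.png",np.hstack([a,b]))
Ww=cloud(w); F=(Ww-H)@f*1e3; S=(Ww-H)@s*1e3; Z=Ww[...,2]*1e3
m=(w["range_z"]>0)&(abs(S)<25)&(F<75)&(F>5)&(Z>65)&(Z<90); print("wrist toggle",m.sum(),m.any() and hf(Ww[m].mean(0)))
E
```

```text
t 13.73 q [ 0.42  0.38  1.68 -0.    1.08 -0.45] tcp f,s,z [ 39.3  -0.5 199. ] F [-0.5  0.7 -0.2] z [-0.002 -0.002 -1.   ] y [ 0.646  0.764 -0.003]
finger pts 505 end a mm [-33. -33. -33. -32. -32. -32. -32. -32.] near end [ 30.5   1.2 235.9]
toggle 0 0
wrist toggle 177 [26.2  2.3 79.9]
```

View pics/s6.png

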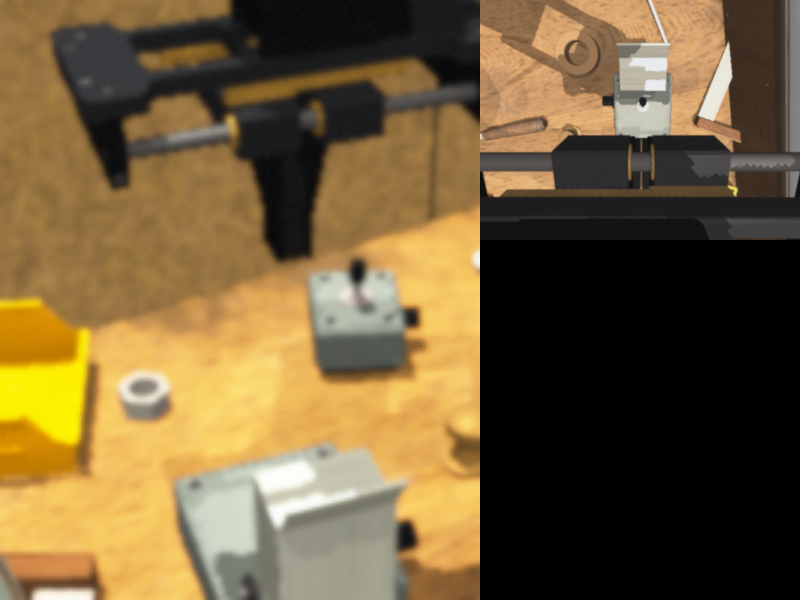

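The guard is still open, with its lip at (340,500). The wrist view shows the toggle leaning towards the hinge, with its tip at f=26.2, z≈80, which is fully on. I go over and behind the guard.

Request:
send_rows(increments=[0,0,0,-1.49,1.26,0,0,0,0,0,-1.49,1.26,0,0,0,0,0,-1.49,1.26,0,0,0,0,0,-1.49,1.26,0,0,0,0,0,-1.49,1.26,0,0,0,0,0,-1.49,1.26,0,0,0,0,0,0,0,0,0,0,0,0,0,0,-1.78,0,0,0,0,0,0,-1.78,0,0,0,0,0,0,-1.78,0,0,0,0,0,0,-1.78,0,0,0,0,0,0,-1.78,0,0,0,0,0,0,0,0])

```text
time: 14.92
position: [0.3331, 0.3795, 0.1072]
tool_rot: [0.347, 0.938, -0.003, -0.002]
ft_force: [0.2, -1.2, -0.2]
grip_width: 0.0006
grip_force: 0.0
```

```bash
python3 -c "
from h import *
tipcam()"
```

```text
t 14.92 q [ 0.63  0.5   1.81  0.    0.84 -0.23] tcp f,s,z [-73.5  -1.2 107.2] F [ 0.2 -1.2 -0.2] z [-0.006 -0.004 -1.   ] y [ 0.65   0.76  -0.007]
finger pts 450 end a mm [-34. -34. -33. -33. -32. -32. -32. -31.] near end [-81.7   0.7 144. ]
```

Request:
send_rows(increments=[0,0,0,0.42,-0.355,0.05,0,0,0,0,0.42,-0.355,0.05,0,0,0,0,0.42,-0.355,0.05,0,0,0,0,0.42,-0.355,0.05,0,0,0,0,0.42,-0.355,0.05,0,0,0,0,0.42,-0.355,0.05,0,0,0,0,0.42,-0.355,0.05,0,0,0,0,0.42,-0.355,0.05,0])

```text
time: 15.63
position: [0.3677, 0.3532, 0.1147]
tool_rot: [0.346, 0.938, 0.0, 0.0]
ft_force: [-1.3, 0.4, 0.2]
grip_width: 0.0007
grip_force: 0.0
```

Request:
send_rows(increments=[0,0,0,0.42,-0.355,0.05,0,0,0,0,0.42,-0.355,0.05,0,0,0,0,0.42,-0.355,0.05,0,0,0,0,0.42,-0.355,0.05,0,0,0,0,0.42,-0.355,0.05,0,0,0,0,0.42,-0.355,0.05,0,0,0,0,0.42,-0.355,0.05,0,0,0,0,0.42,-0.355,0.05,0,0,0,0,0.42,-0.355,0.05,0,0,0,0,0,0,0,0])

```text
time: 16.47
position: [0.4062, 0.3211, 0.1191]
tool_rot: [0.346, 0.938, 0.0, 0.0]
ft_force: [-0.1, -0.3, 0.8]
grip_width: 0.0006
grip_force: 0.0
```

```bash
cat > g.py <<'E'
from h import *
c,W,o=tipcam()
F=(W-H)@f*1e3; S=(W-H)@s*1e3; Z=W[...,2]*1e3
m=(c["range_z"]>0)&(abs(S)<28)&(c["image"].min(-1)>110)&(Z>60)&(Z<180)&(F>-70)&(F<120)
for a in range(-60,110,10):
    k=m&(F>=a)&(F<a+10)
    if k.any(): print(a,k.sum(),np.percentile(Z[k],[10,50,90]).round())
E
python3 g.py
```

```text
t 16.47 q [ 0.45  0.49  1.77 -0.    0.88 -0.41] tcp f,s,z [ 20.    1.3 119.1] F [-0.1 -0.3  0.8] z [ 0.001  0.    -1.   ] y [0.649 0.761 0.001]
finger pts 388 end a mm [-36. -35. -35. -35. -35. -34. -34. -33.] near end [ 10.8   2.7 158.3]
-10 234 [91. 93. 95.]
0 234 [95. 97. 99.]
10 240 [ 98. 101. 103.]
20 220 [102. 104. 107.]
30 208 [106. 108. 110.]
40 198 [109. 111. 113.]
50 155 [113. 115. 119.]
60 166 [120. 126. 130.]
70 64 [131. 134. 136.]
```

The guard has gone past balance and is dropping. I lift away and check.

Request:
send_rows(increments=[0,0,0,0,0,1,0,0,0,0,0,0,2,0,0,0,0,0,0,3,0,0,0,0,0,0,4,0,0,0,0,-1,0.8,3,0,0,0,0,-1,0.8,2,0,0,0,0,0,0,0,0,0,0,0,0,0,0,0,0,0,0,0,0,0,0,0,0,0,0,0,0,0])

```text
time: 17.35
position: [0.3842, 0.3369, 0.2677]
tool_rot: [0.346, 0.938, -0.001, -0.001]
ft_force: [0.1, -0.5, -0.2]
grip_width: 0.0008
grip_force: 0.0
```

```bash
python3 g.py; python3 - <<'E'
from h import *
from rig import robot
c=robot.camera("scene"); cv2.imwrite("pics/s7.png",cv2.resize(c["image"][120:370,150:390,::-1],(576,600)))
E
```

```text
t 17.35 q [ 0.5   0.29  1.61 -0.    1.24 -0.36] tcp f,s,z [ -6.9  -0.8 267.7] F [ 0.1 -0.5 -0.2] z [-0.003 -0.002 -1.   ] y [ 0.649  0.761 -0.003]
finger pts 698 end a mm [-33. -33. -33. -33. -32. -32. -32. -31.] near end [-15.6   1.5 304.6]
-10 6 [60. 61. 62.]
0 143 [80. 92. 93.]
10 162 [91. 92. 93.]
20 162 [91. 92. 93.]
30 147 [91. 92. 94.]
40 144 [91. 92. 94.]
50 127 [91. 92. 93.]
60 143 [91. 92. 93.]
70 189 [92. 94. 97.]
80 209 [ 96.  99. 102.]
90 142 [102. 104. 106.]
```

View pics/s7.png

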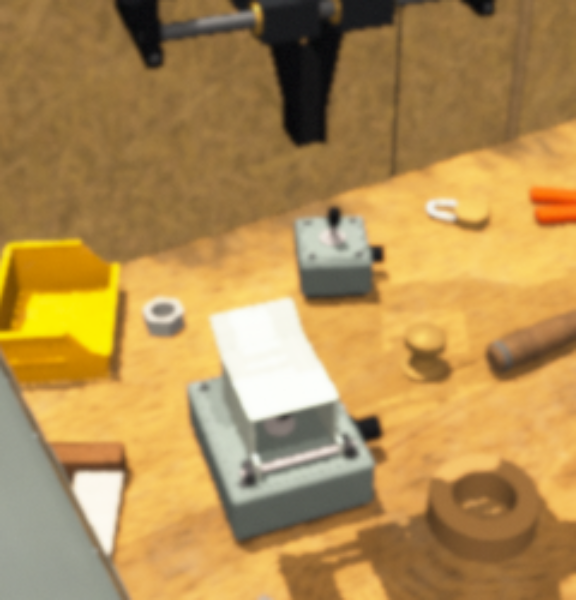

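The guard is shut: its top measures 92 mm and its lip edge 104 mm. The nut (163,316), knob (425,350), padlock (460,212) and lamp toggle (334,218) look undisturbed, and the arm is clear.

```bash
python3 -c "
from rig import robot
print(robot.hand_in())"
```

```text
the job is handed in; nothing more can be done
None
```

The job is handed in at about 17.5 s. I swung the guard fully open, pushed the toggle to its stop towards the hinge, and tipped the guard forward so it dropped shut. The other toggle and the loose items looked undisturbed in the final picture.

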